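Set the drill stand's depth stop to an inlay

ROBOT

A 6-joint arm with a two-finger parallel gripper is mounted at the origin on the work surface. World frame = base frame: x ahead of the robot, y to its left, z up, the work surface at z = 0. Lengths are in m, angles in degrees, forces in N, time in s.
With the tool pointing down it reaches from about 0.4 to 0.825 m from the base axis. Payload 7 kg.
Tool frame: the origin (TCP) lies at the very end of the fingers, on their centre line; the grasp point (between the pads) lies behind it (r.grasp_offset is the z of the grasp point in the tool frame, in m); z points along the fingers, y is the direction in which the jaws open and shut (so a half turn about z gives the same grasp; the last joint's range is limited). The gripper opens to 88 mm and grips with 3 to 60 N. Pads are 19 mm wide; open, the fingers measure 130 mm over their backs; the gripper's body (78 mm by 193 mm) begins 47 mm behind the grasp point.
Start: joints at [88.012, 20.546, 0.682, 0, -70.136, -16.507], TCP at [0.214, 0.64, 0.227] pointing down, gripper open.
Joint ranges: [-176.03, 176.03], [-82.01, 121.73], [-58.28, 71.71], [-173.87, 95.51], [-174.79, -0.11], [-173.66, 173.66]. Speed limits (degrees/s): [136.94, 136.94, 172.46, 180, 180, 180].

INTERFACE

Orientations are given as [roll, pitch, yaw] about the fixed x, y, z axes, in that order (R = Rz(yaw) Ry(pitch) Rx(roll)).
In Python, from plant import r gives the robot as it stands. The module is installed in compiled form; this text tells all that it offers.
- The arm moves only by the tool servo_tool, never from a script. Its argument "targets" is a list of rows, each an object of numbers: "dx", "dy", "dz": the shift along the world's x, y, z in cm; "spin": the turn about the world's z in rad; "grip": the opening in per cent of the stroke, from 0 (shut) to 100 (fully open). A call has exactly 10 rows; each row is the pose to reach, as a shift and turn from the pose commanded when the call began; what a row does not reach only later rows make up. A row lasts 1/12 s, in which the tool goes at most 41.7 mm and 7.16 degrees, less where a joint would pass 70% of its speed; a pose out of reach is approached as far as the arm can. A call with a gripper value outside its range is refused whole. The fingers move at their own pace and stop on an object; "squeeze" is the grip in N (left out, the last holds). Time passes only in rows, so rows that repeat a pose let the fingers close, or fill a call up. It gives the time, the measured TCP pose, the force and the opening at its end, in the units of the state.
- r.get_state(): the state, without advancing time (a new reading comes with each control period).
- r.capture(name): name is "scene" or "top"; returns the picture (384x512x3 uint8, blue, green, red); there is no depth.
- r.get_calibration(name): a dict with "K" (3x3 intrinsics, pixels), "extrinsics" (4x4, takes a point from camera to world coordinates). Camera axes: x right, y down, z forward; pixel columns grow to the right and rows downward; lengths in m; the calibration is good to about 2 mm. A picture is of the moment at which its call begins. get_calibration takes no time and is no camera call.
- r.close_job(): hands the job in, once; it reports no verdict.
Trained networks look in the newest picture that a camera, given by its name, has taken for a name from the list of things; names that differ only in an ending like _2 or _b are one class to them, and where a whole thing is asked for, a point or a joint stands for the part that bears it (a point fixed in the world has none). Each returns a list of dicts, best first, with "p" (0 to 1); they miss things now and then, are a little off and sometimes report something else, mostly with a low value. They report only what shows in the picture. A call takes as long as a camera call.
- r.cut_out(name, camera): "mask" (384x512 bool, what is visible of it) and "extent" ([left, top, right, bottom] in pixels, round what is visible of it).
The state is a dict: "time_s": time; "joints": joint angles; "qd": joint speeds; "joint_torque": joint torques, N m; "tcp_pos": TCP position; "eef_rot": TCP orientation; "contact_force": force on the tool from outside, world axes, zero at the start; "moment": the same for the moment, N m; "gripper_width": finger opening in m.
Only numpy, scipy, OpenCV 4.12 (cv2) and the standard library are available. Lean on these libraries where they do the work, as an engineer would, in place of code of your own. Each camera call takes 0.05 s, during which the arm holds its last target. There are 200 camera calls.

TASK

The bit is resting on the blank and the yellow inlay lies on the stop post, so set the drilling depth to it: loosen the red clamp lever, lower the depth rod gently until its nose rests on the yellow inlay, then lock the lever fully home again. The inlay chips easily, so do not press hard on it, leave it where it lies on the post, and do not disturb the other things on the bench.

Things in the scene. Friction and masses are not known exactly. Their poses are not given: they have to be found in the camera images.
- drill_stand: Grey-green cast bench drill stand, fixed. Origin: underside centre of its 240 x 270 x 16 mm base; own -x is its front, to the robot. In its frame (mm): black motor radius 27 to z 297, at x -30, y -75; column to z 346 at x 75, y -75; bracket z 149-183 from the head to the depth rod at x -30, y 55 and the clamp lever's axis at x -30, y 77; thin scale plate 20 behind (+x of) the rod, to z 256.
- stop_post: Steel stop screw under the depth rod: a flat round pad, 30 mm across, on a thin post. It is screwed to another height (45 to 60 mm) each time. Origin: centre of the pad's top.
- yellow_inlay: Yellow round hard inlay, 36 mm across, hand cast to no set thickness (anywhere between 4 and 14 mm), 15 g, lying loose on the stop post's pad, under the depth rod. Origin: centre of its underside. It chips if the rod is pressed on it with more than about 15 N.
- depth_rod (a joint): How far the depth rod has been slid down, m: 0 = all the way up, 0.075 = its lowest. It starts near the top. With the clamp loose the rod is stiff in its guide: it stays where it is left and takes about 3 N to push down. With the clamp locked it takes some 10 N, which spoils the clamp: loosen it first.
- rod_top (a point): Centre of the top face of the black knob (26 mm across, 18 mm high, with a red line) at the top of the depth rod, a vertical steel rod 10 mm thick; it moves with the rod.
- rod_nose (a point): Lowest point of the depth rod's round nose, 165 mm below rod_top.
- clamp_lever (a joint): Angle of the red clamp lever, rad: 0 = locked, hard against its end stop; 1.25 = fully loose. It grows anticlockwise as seen from above. The eccentric grips the rod below about 0.55 and fully below 0.2; the lever is stiff (some 4 N at its end, a few N more over the gripping part), stays where it is left and stops hard at both ends.
- lever_grip (a point): Middle of the lever's round thick end (15 mm thick, 40 mm long, rising slightly outwards), on its centre line, 58 mm out from its axis and 210 mm above the bench; it moves with the lever. There is free space under and on both sides of it.
- lever_hub (a point): Centre of the top of the lever's round hub (28 mm across), on the lever's upright axis; 22 mm from the depth rod's axis, 202 mm above the bench. The lever sweeps level about it.
- red_inlay: Red round inlay 36 mm across, lying on the front of the stand's base. Bystander; origin under its centre.
- blue_inlay: Blue round inlay 36 mm across, lying on the stand's base behind the stop post. Bystander; origin under its centre.
- hoop: Round wooden embroidery hoop, 150 mm across, 10 mm high, lying flat. Bystander; origin under its centre.
- spool: Empty wooden spool, 36 mm across, 50 mm high, standing. Bystander; origin under its centre.
- glue: White glue bottle with an orange cap, 48 mm across, 130 mm high, standing. Bystander; origin under its centre.
- bead_jar: Glass jar with a steel lid, 60 mm across, 75 mm high, standing. Bystander; origin under its centre.
- screwdriver: Screwdriver with a yellow handle, 180 mm long, lying. Bystander.
- blank: Spare wooden blank, 60 x 45 x 18 mm, lying flat. Bystander; origin under its centre.

How it is judged (in metres and radians):
On the way, in this order (a step that is already met when the one before it is completed fails the run):
1. the clamp lever is loosened, the rod still clear of the inlay (value of joint clamp_lever above 0.75 rad and contact force between depth_rod and yellow_inlay below 0.1 N), for 0.1 s.
2. with the clamp still loose, the rod's nose is brought down on to the yellow inlay (value of joint clamp_lever above 0.65 rad and contact force between depth_rod and yellow_inlay above 0.3 N), for 0.1 s.
3. the clamp lever is locked, with the nose resting on the inlay (value of joint clamp_lever below 0.2 rad and contact force between depth_rod and yellow_inlay above 0.3 N), for 0.2 s.
At the end, for the whole second after the job is handed in: The clamp lever is locked (below 0.2 rad), the depth rod's nose rests on the yellow inlay (contact force above 0.3 N), and the inlay still lies flat on the stop post's pad (within 12 mm of its centre, tilted less than 0.1 rad), at rest (all of step 3 and horizontal distance between yellow_inlay and stop_post below 0.012 m and z of yellow_inlay in the frame of stop_post above -0.003 m and angle between yellow_inlay's own z axis and vertical below 0.1 rad and linear speed of yellow_inlay below 0.02 m/s); the robot touches nothing.
It fails at once if the rod is pressed on the inlay with more than 15 N (contact force between depth_rod and yellow_inlay above 15 N).
It fails at once if a bystander is moved more than 25 mm (distance of any of red_inlay, blue_inlay, hoop, spool, glue, bead_jar, screwdriver, blank from where it was at the start of the episode above 0.025 m).
It also fails if it takes over 67 s, if anything falls off the work surface, if the arm or the gripper's body presses on something with over 40 N, if the wrist force passes 120 N, or if a joint passes its speed limit or range.

## Working session

There is one attempt and no reset: what is moved stays moved. The work goes in short steps, Python scripts to look and compute and a tool call to move; the robot and the scene stay as the last step left them, time stands still between calls to the robot, and variables do not carry over. Pictures are saved under pics/ and viewed, about 8 in all and at most 12, crops included, and the job is handed in when it is done.

Besides the shell and the picture viewer there is one more tool, called after "Call:" as name(argument=value, ...) on one line, values as JSON. servo_tool: Moves the arm, as the interface text tells. Its arguments: {"type":"object","properties":{"targets":{"type":"array"},"squeeze":{"type":"number"}},"required":["targets"]}

```bash
mkdir -p pics; cat > h.py <<'E'
from plant import r
import numpy as np, cv2
def cal(c):
    k=r.get_calibration(c); return np.array(k["K"]),np.array(k["extrinsics"])
def proj(p,c):
    K,T=cal(c); q=np.linalg.inv(T)@np.append(p,1); u=K@q[:3]; return u[:2]/u[2]
def ray(uv,c):
    K,T=cal(c); d=T[:3,:3]@np.linalg.solve(K,[uv[0],uv[1],1]); return T[:3,3],d
def atz(uv,z,c):
    o,d=ray(uv,c); return o+d*(z-o[2])/d[2]
def tri(a,b):
    o1,d1=ray(a,"scene");o2,d2=ray(b,"top")
    s=np.linalg.lstsq(np.c_[d1,-d2],o2-o1,rcond=None)[0]
    p,q=o1+d1*s[0],o2+d2*s[1]; return (p+q)/2,np.linalg.norm(p-q)
E
python3 - <<'E'
from h import *
for c in("scene","top"):
    im=r.capture(c); cv2.imwrite(f"pics/{c}0.png",cv2.resize(im,(800,600),interpolation=cv2.INTER_CUBIC))
    print(c,cal(c)[1][:3,3].round(3),cal(c)[1][:3,2].round(3))
    for n in("drill_stand","clamp_lever","depth_rod","rod_top","lever_grip","lever_hub","yellow_inlay","stop_post","glue"):
        for d in r.cut_out(n,c)[:2]:
            ys,xs=np.nonzero(d["mask"]); print(n,round(d["p"],2),d["extent"],xs.mean().round(1),ys.mean().round(1))
s=r.get_state();print(s)
E
```

```text
scene [1.163 0.786 1.302] [-0.38  -0.519 -0.765]
drill_stand 0.73 [193.7, 143.2, 279.6, 252.4] 231.0 200.6
clamp_lever 0.69 [249.9, 189.1, 271.2, 201.8] 257.7 194.9
depth_rod 0.61 [249.9, 176.8, 252.0, 207.1] 250.0 183.1
rod_top 0.45 [192.9, 141.8, 280.5, 251.6] 231.3 200.6
lever_hub 0.69 [252.2, 189.5, 265.6, 204.0] 257.5 194.8
yellow_inlay 0.39 [243.6, 208.9, 253.1, 216.1] 249.5 213.4
glue 0.57 [267.5, 262.4, 278.4, 290.4] 275.2 277.3
top [0.499 0.028 1.287] [ 0.054  0.011 -0.998]
drill_stand 0.92 [231.8, 130.1, 331.6, 214.6] 280.7 172.7
clamp_lever 0.53 [230.8, 168.5, 256.6, 182.4] 245.1 177.2
depth_rod 0.38 [256.5, 173.4, 266.8, 180.1] 261.6 174.7
lever_grip 0.49 [228.7, 172.6, 258.8, 185.0] 244.5 177.1
lever_hub 0.7 [228.2, 171.6, 258.4, 180.9] 245.3 177.1
yellow_inlay 0.23 [227.1, 173.7, 256.6, 181.7] 244.2 177.1
glue 0.66 [175.3, 149.5, 193.9, 163.1] 184.7 153.6
{'time_s': 1.0, 'joints': array([ 8.80128714e+01,  2.05466214e+01,  6.82653865e-01, -1.85653569e-03,
       -7.01356513e+01, -1.65072186e+01]), 'qd': array([-0.07948948, -0.07620137, -0.03042227, -0.03712515, -0.04077798,
        0.09478455]), 'joint_torque': array([ 2.17757465e-04, -5.82395196e+01,  2.93297249e+01,  7.00173050e+00,
        1.24125116e-02, -3.68670180e-05]), 'tcp_pos': array([0.21411342, 0.6401209 , 0.22655774]), 'eef_rot': array([ 1.79999869e+02,  1.78241522e-03, -1.84949780e+01]), 'contact_force': array([ 0.23984813, -0.12048887, -0.21668252]), 'moment': array([-0.0220385 ,  0.04867848,  0.04138296]), 'gripper_width': 0.08789014523026797}
```

```bash
python3 - <<'E'
from h import *
a=r.capture("scene")[130:270,180:300]; b=r.capture("top")[110:230,210:350]
cv2.imwrite("pics/a1.png",cv2.resize(a,None,fx=4.2,fy=4.2,interpolation=cv2.INTER_CUBIC))
cv2.imwrite("pics/b1.png",cv2.resize(b,None,fx=5,fy=5,interpolation=cv2.INTER_CUBIC))
E
```

```text
(no output)
```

View pics/a1.png

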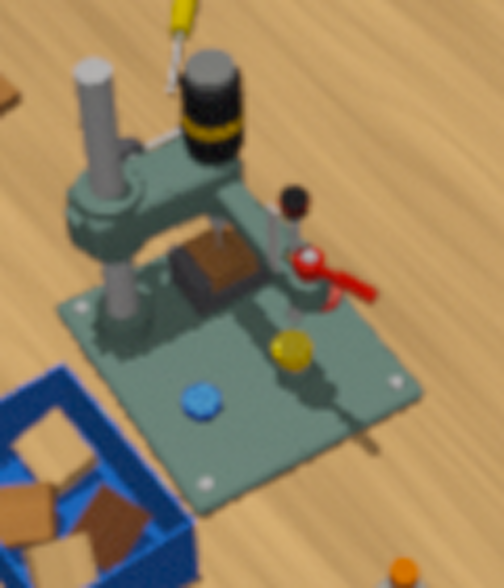

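View pics/b1.png

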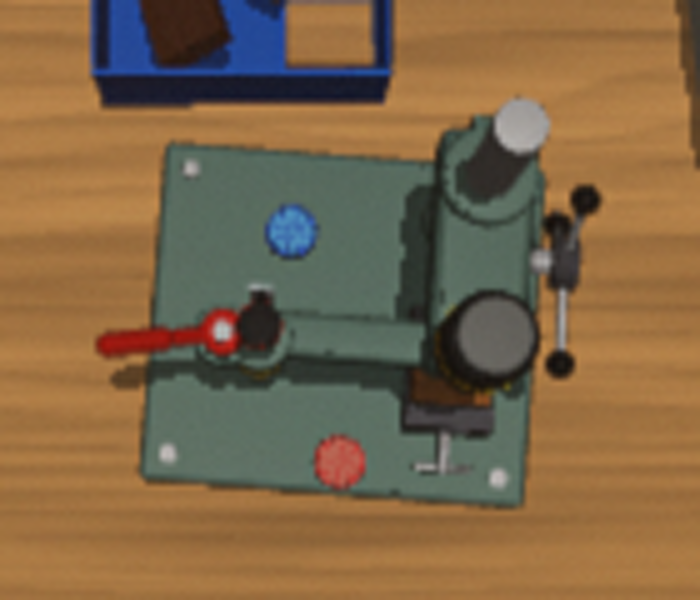

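View pics/scene0.png

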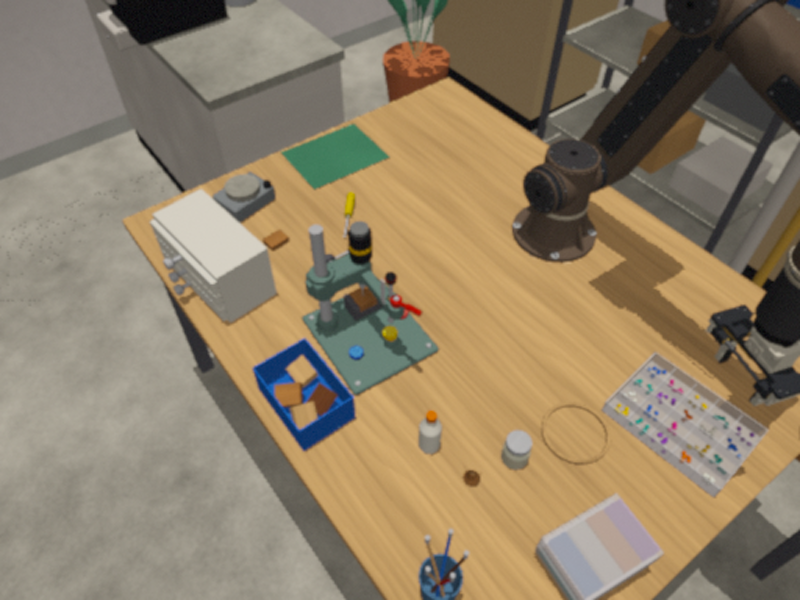

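View pics/top0.png

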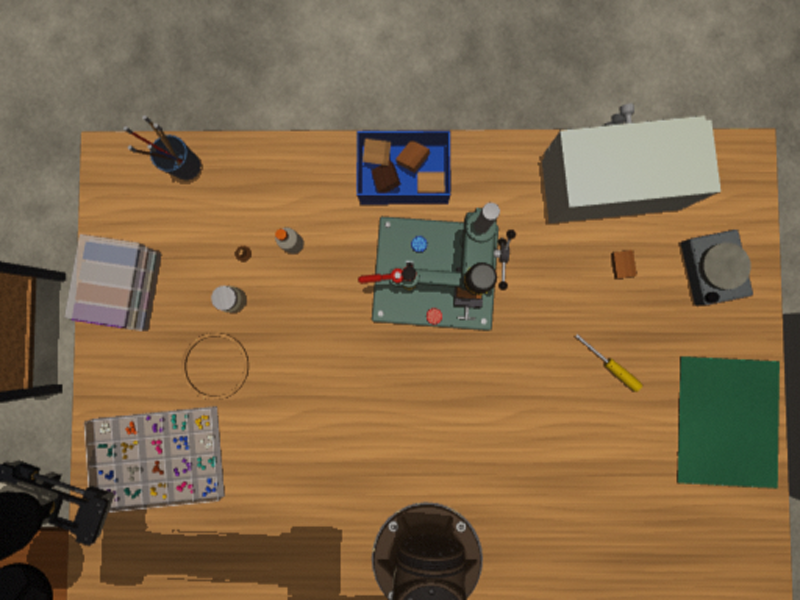

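The crops show, in full-image pixels:

| Point | Top camera | Scene camera |
|---|---|---|
| Hub | (254,176) | (253.5,192) |
| Knob | (262,175) | (250,177) |
| Lever end | (230,179) | (269,200) |

The lever points to +y, so it opens towards the robot. The yellow inlay is under the rod.

```bash
python3 - <<'E'
from h import *
from scipy.optimize import least_squares
A=lambda u,v:np.array([(u+.5)/4.2-.5+180,(v+.5)/4.2-.5+130])
B=lambda u,v:np.array([(u+.5)/5-.5+210,(v+.5)/5-.5+110])
# stand frame points -> pixels
obs=[((-120,135,16),"top",B(143,474)),((-120,-135,16),"top",B(521,500)),((120,135,16),"top",B(168,143)),
 ((75,-75,346),"top",B(520,126)),((-30,-75,297),"top",B(497,336)),((-30,77,202),"top",B(222,331)),
 ((-120,135,16),"scene",A(420,388)),((120,135,16),"scene",A(203,511)),((120,-135,16),"scene",A(60,305)),
 ((75,-75,346),"scene",A(94,70)),((-30,-75,297),"scene",A(211,68)),((-30,77,202),"scene",A(309,259))]
def w(p,q):
    c,s=np.cos(q[2]),np.sin(q[2]); p=np.array(p)/1000; return np.array([q[0]+c*p[0]-s*p[1],q[1]+s*p[0]+c*p[1],p[2]])
f=lambda q:np.concatenate([proj(w(p,q),c)-o for p,c,o in obs])
s=least_squares(f,[.55,0,0],loss="soft_l1");q=s.x;print(q[:2].round(4),np.degrees(q[2]).round(2));print(f(q).reshape(-1,2).round(1).tolist())
print("rod",w((-30,55,0),q).round(4),"hub",w((-30,77,202),q).round(4))
print("hub tri",tri(A(309,259),B(222,331)));print("knob tri",tri(A(293,194),B(261,325)))
print("lever end atz",atz(B(100,345),.214,"top").round(4),tri(A(373,294),B(100,345)))
rod=w((-30,55,0),q)
for z in(.25,.26,.27,.28,.29,.3):
    p=rod.copy();p[2]=z;print(z,(proj(p,"scene")-A(293,194)).round(1),(proj(p,"top")-B(261,325)).round(1))
print(r.grasp_offset)
E
```

```text
[ 0.6316 -0.0197] -4.3
[[-1.2, 1.1], [0.6, 1.6], [-1.0, -0.7], [0.0, -0.4], [-0.4, -0.4], [-0.1, -0.0], [1.9, -0.1], [-1.0, 0.2], [-1.7, -0.5], [-0.3, -0.2], [-0.2, -1.1], [0.2, -0.7]]
rod [0.6058 0.0374 0.    ] hub [0.6074 0.0593 0.202 ]
hub tri (array([0.6078514 , 0.05909881, 0.19804533]), np.float64(0.00037008437335610636))
knob tri (array([0.60571282, 0.03512928, 0.25538962]), np.float64(0.0008641908452414049))
lever end atz [0.598  0.1309 0.214 ] (array([0.59799478, 0.13049322, 0.21601133]), np.float64(0.0005816517029910066))
0.25 [0.5 1.5] [-0.7  0.1]
0.26 [ 0.5 -0.5] [-0.7 -0.3]
0.27 [ 0.5 -2.5] [-0.7 -0.7]
0.28 [ 0.5 -4.5] [-0.8 -1. ]
0.29 [ 0.5 -6.5] [-0.8 -1.4]
0.3 [ 0.5 -8.6] [-0.8 -1.8]
-0.0188
```

Call:
servo_tool(targets=[{"dz": 4,"spin": -0.12},{"dz": 8,"spin": -0.24},{"dz": 12,"spin": -0.36},{"dz": 14,"spin": -0.48},{"dz": 14,"spin": -0.6},{"dz": 14,"spin": -0.72},{"dz": 14,"spin": -0.84},{"dz": 14,"spin": -0.96},{"dz": 14,"spin": -1.08},{"dz": 14,"spin": -1.2}])

```text
validation failed for argument at $.ta...
```

Fit residuals are about 1 px. The rod is at (0.606,0.037) with its top at z≈0.257, and the hub is at (0.607,0.059). The lever grip is at about (0.600,0.1165), bearing 97.5°. The move was refused, so I'll retry with every field filled in.

Call:
servo_tool(targets=[{"dx": 0,"dy": 0,"dz": 4,"spin": -0.12,"grip": 100},{"dx": 0,"dy": 0,"dz": 8,"spin": -0.24,"grip": 100},{"dx": 0,"dy": 0,"dz": 12,"spin": -0.36,"grip": 100},{"dx": 0,"dy": 0,"dz": 14,"spin": -0.48,"grip": 100},{"dx": 0,"dy": 0,"dz": 14,"spin": -0.6,"grip": 100},{"dx": 0,"dy": 0,"dz": 14,"spin": -0.72,"grip": 100},{"dx": 0,"dy": 0,"dz": 14,"spin": -0.84,"grip": 100},{"dx": 0,"dy": 0,"dz": 14,"spin": -0.96,"grip": 100},{"dx": 0,"dy": 0,"dz": 14,"spin": -1.08,"grip": 100},{"dx": 0,"dy": 0,"dz": 14,"spin": -1.12,"grip": 100}], squeeze=10)

```text
time_s: 1.93
tcp_pos: [0.2141, 0.6401, 0.3665]
eef_rot: [180.0, -0.0, -83.1]
contact_force: [-0.3, 0.4, 0.7]
gripper_width: 0.0878
```

Call:
servo_tool(targets=[{"dx": 2,"dy": -2.6,"dz": 0,"spin": 0,"grip": 60},{"dx": 4,"dy": -5.4,"dz": 0,"spin": 0,"grip": 60},{"dx": 6,"dy": -8.1,"dz": 0,"spin": 0,"grip": 60},{"dx": 8,"dy": -10.8,"dz": 0,"spin": 0,"grip": 50},{"dx": 10,"dy": -13.5,"dz": 0,"spin": 0,"grip": 40},{"dx": 12,"dy": -16.2,"dz": 0,"spin": 0,"grip": 35},{"dx": 14,"dy": -18.9,"dz": 0,"spin": 0,"grip": 35},{"dx": 16,"dy": -21.6,"dz": 0,"spin": 0,"grip": 35},{"dx": 18,"dy": -24.3,"dz": 0,"spin": 0,"grip": 35},{"dx": 20,"dy": -27,"dz": 0,"spin": 0,"grip": 35}])

```text
time_s: 2.77
tcp_pos: [0.4148, 0.3686, 0.3669]
eef_rot: [-180.0, 0.0, -82.7]
contact_force: [0.9, 0.7, 1.3]
gripper_width: 0.0317
```

Call:
servo_tool(targets=[{"dx": 2,"dy": -2.7,"dz": 0,"spin": 0,"grip": 35},{"dx": 4,"dy": -5.4,"dz": 0,"spin": 0,"grip": 35},{"dx": 6,"dy": -8.1,"dz": 0,"spin": 0,"grip": 35},{"dx": 8,"dy": -10.8,"dz": 0,"spin": 0,"grip": 35},{"dx": 10,"dy": -13.5,"dz": 0,"spin": 0,"grip": 35},{"dx": 12,"dy": -16.2,"dz": 0,"spin": 0,"grip": 35},{"dx": 14,"dy": -18.9,"dz": 0,"spin": 0,"grip": 35},{"dx": 16,"dy": -21.6,"dz": 0,"spin": 0,"grip": 35},{"dx": 18,"dy": -24,"dz": 0,"spin": 0,"grip": 35},{"dx": 18.5,"dy": -25,"dz": 0,"spin": 0,"grip": 35}])

```text
time_s: 3.6
tcp_pos: [0.601, 0.1173, 0.3659]
eef_rot: [180.0, -0.1, -82.8]
contact_force: [-0.5, 0.7, -0.2]
gripper_width: 0.0306
```

Call:
servo_tool(targets=[{"dx": 0,"dy": 0,"dz": -3,"spin": 0,"grip": 35},{"dx": 0,"dy": 0,"dz": -6,"spin": 0,"grip": 35},{"dx": 0,"dy": 0,"dz": -9,"spin": 0,"grip": 35},{"dx": 0,"dy": 0,"dz": -11,"spin": 0,"grip": 35},{"dx": 0,"dy": 0,"dz": -13,"spin": 0,"grip": 35},{"dx": 0,"dy": 0,"dz": -13.5,"spin": 0,"grip": 35},{"dx": 0,"dy": 0,"dz": -14,"spin": 0,"grip": 35},{"dx": 0,"dy": 0,"dz": -14.5,"spin": 0,"grip": 35},{"dx": 0,"dy": 0,"dz": -14.5,"spin": 0,"grip": 35},{"dx": 0,"dy": 0,"dz": -14.5,"spin": 0,"grip": 35}])

```text
time_s: 4.43
tcp_pos: [0.5995, 0.1204, 0.2225]
eef_rot: [-179.9, 0.0, -82.7]
contact_force: [0.0, 0.5, -0.0]
gripper_width: 0.0306
```

Call:
servo_tool(targets=[{"dx": 0,"dy": 0,"dz": -0.5,"spin": 0,"grip": 35},{"dx": 0,"dy": 0,"dz": -1,"spin": 0,"grip": 35},{"dx": 0,"dy": 0,"dz": -1.5,"spin": 0,"grip": 35},{"dx": 0,"dy": 0,"dz": -2,"spin": 0,"grip": 35},{"dx": 0,"dy": 0,"dz": -2.5,"spin": 0,"grip": 35},{"dx": 0,"dy": 0,"dz": -2.7,"spin": 0,"grip": 35},{"dx": 0,"dy": 0,"dz": -2.7,"spin": 0,"grip": 35},{"dx": 0,"dy": 0,"dz": -2.7,"spin": 0,"grip": 35},{"dx": 0,"dy": 0,"dz": -2.7,"spin": 0,"grip": 35},{"dx": 0,"dy": 0,"dz": -2.7,"spin": 0,"grip": 35}])

```text
time_s: 5.27
tcp_pos: [0.5993, 0.1202, 0.1949]
eef_rot: [-180.0, 0.0, -82.7]
contact_force: [-0.0, -0.4, -0.1]
gripper_width: 0.0306
```

```bash
python3 - <<'E'
from h import *
a=r.capture("scene")[150:225,210:310]; b=r.capture("top")[135:210,200:300]
cv2.imwrite("pics/c2.png",np.vstack([cv2.resize(i,(400,300),interpolation=cv2.INTER_CUBIC) for i in(a,b)]))
s=r.get_state();print(s["contact_force"],s["tcp_pos"])
E
```

```text
[-0.09044442 -0.81730863 -0.12387405] [0.59925901 0.12016802 0.19483814]
```

View pics/c2.png

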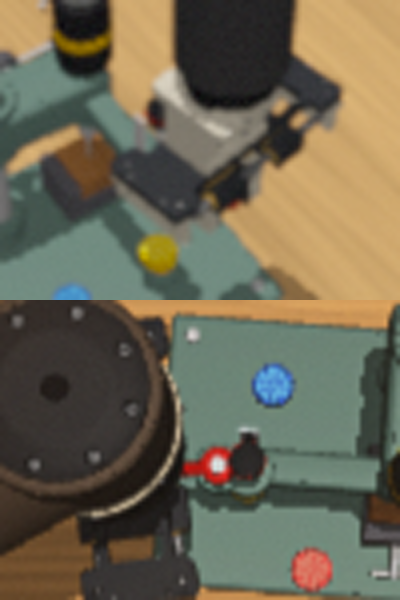

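The straddle is clear: the lever lies between the fingers, and the hub and knob are free. Now I'll swing it open along the arc.

Call:
servo_tool(targets=[{"dx": 0,"dy": 0,"dz": 0,"spin": 0,"grip": 24},{"dx": 0,"dy": 0,"dz": 0,"spin": 0,"grip": 24},{"dx": -0.61,"dy": -0.11,"dz": 0,"spin": 0.1,"grip": 24},{"dx": -1.2,"dy": -0.28,"dz": 0,"spin": 0.2,"grip": 24},{"dx": -1.76,"dy": -0.51,"dz": 0,"spin": 0.3,"grip": 24},{"dx": -2.31,"dy": -0.8,"dz": 0,"spin": 0.4,"grip": 24},{"dx": -2.82,"dy": -1.14,"dz": 0,"spin": 0.5,"grip": 24},{"dx": -3.3,"dy": -1.53,"dz": 0,"spin": 0.6,"grip": 24},{"dx": -3.73,"dy": -1.97,"dz": 0,"spin": 0.7,"grip": 24},{"dx": -3.73,"dy": -1.97,"dz": 0,"spin": 0.7,"grip": 24}])

```text
time_s: 6.2
tcp_pos: [0.5619, 0.1005, 0.1949]
eef_rot: [-179.9, -0.0, -42.3]
contact_force: [0.6, 1.3, -1.4]
gripper_width: 0.021
```

Call:
servo_tool(targets=[{"dx": -0.39,"dy": -0.48,"dz": 0,"spin": 0.1,"grip": 24},{"dx": -0.73,"dy": -0.99,"dz": 0,"spin": 0.2,"grip": 24},{"dx": -1.02,"dy": -1.54,"dz": 0,"spin": 0.3,"grip": 24},{"dx": -1.25,"dy": -2.11,"dz": 0,"spin": 0.4,"grip": 24},{"dx": -1.34,"dy": -2.42,"dz": 0,"spin": 0.45,"grip": 24},{"dx": -1.34,"dy": -2.42,"dz": 0,"spin": 0.45,"grip": 24},{"dx": -1.34,"dy": -2.42,"dz": 0,"spin": 0.45,"grip": 35},{"dx": -1.34,"dy": -2.42,"dz": 0,"spin": 0.45,"grip": 35},{"dx": -1.34,"dy": -2.42,"dz": 0,"spin": 0.45,"grip": 35},{"dx": -1.34,"dy": -2.42,"dz": 0,"spin": 0.45,"grip": 35}])

```text
time_s: 7.03
tcp_pos: [0.5484, 0.0761, 0.1945]
eef_rot: [180.0, 0.0, -16.9]
contact_force: [0.8, 0.5, 0.1]
gripper_width: 0.0302
```

Call:
servo_tool(targets=[{"dx": 0,"dy": 0,"dz": 1,"spin": 0,"grip": 35},{"dx": 0,"dy": 0,"dz": 2,"spin": 0,"grip": 35},{"dx": 0,"dy": 0,"dz": 3.5,"spin": 0,"grip": 35},{"dx": 0,"dy": 0,"dz": 6,"spin": 0,"grip": 35},{"dx": 0,"dy": 0,"dz": 9,"spin": 0,"grip": 35},{"dx": -3,"dy": 0,"dz": 12,"spin": 0,"grip": 35},{"dx": -6,"dy": 2,"dz": 14,"spin": 0,"grip": 20},{"dx": -9,"dy": 4,"dz": 14,"spin": 0,"grip": 10},{"dx": -12,"dy": 6,"dz": 14,"spin": 0,"grip": 0},{"dx": -12,"dy": 8,"dz": 14,"spin": 0,"grip": 0}])

```text
time_s: 7.87
tcp_pos: [0.425, 0.156, 0.3376]
eef_rot: [-179.7, -0.1, -16.8]
contact_force: [1.0, -0.3, -0.6]
gripper_width: 0.0097
```

```bash
python3 - <<'E'
from h import *
a=r.capture("scene")[150:225,210:310]; b=r.capture("top")[135:210,200:300]
cv2.imwrite("pics/d2.png",np.vstack([cv2.resize(i,(400,300),interpolation=cv2.INTER_CUBIC) for i in(a,b)]))
s=r.get_state();print(s["contact_force"],s["tcp_pos"],s["eef_rot"],s["joints"],s["gripper_width"])
E
```

```text
[ 0.67075738 -0.06170297  0.22863216] [0.42774654 0.15808196 0.33664159] [-1.79810704e+02 -1.09580450e-01 -1.66194406e+01] [ 4.51612193e+01 -4.15977038e+00 -1.46188674e+01  7.17147427e-03
 -7.93222909e+01  2.82182058e+01] 0.002488662021595048
```

View pics/d2.png

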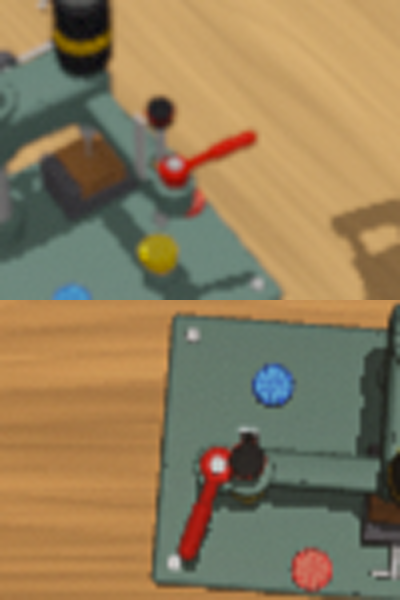

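The lever is open by about 1.13 rad, measured from the picture. The knob is clear, and the inlay is in place. Next I'll move the closed fingers over the knob.

Call:
servo_tool(targets=[{"dx": 2,"dy": -1.3,"dz": 0,"spin": 0.05,"grip": 0},{"dx": 4.5,"dy": -3,"dz": 0,"spin": 0.1,"grip": 0},{"dx": 7.5,"dy": -5,"dz": 0,"spin": 0.15,"grip": 0},{"dx": 10.5,"dy": -7,"dz": 0,"spin": 0.2,"grip": 0},{"dx": 13.5,"dy": -9,"dz": 0,"spin": 0.22,"grip": 0},{"dx": 16,"dy": -10.5,"dz": 0,"spin": 0.22,"grip": 0},{"dx": 17.5,"dy": -11.5,"dz": 0,"spin": 0.22,"grip": 0},{"dx": 17.5,"dy": -11.5,"dz": -2,"spin": 0.22,"grip": 0},{"dx": 17.5,"dy": -11.5,"dz": -4,"spin": 0.22,"grip": 0},{"dx": 17.5,"dy": -11.5,"dz": -5,"spin": 0.22,"grip": 0}])

```text
time_s: 8.8
tcp_pos: [0.6031, 0.0401, 0.2825]
eef_rot: [180.0, 0.2, -4.3]
contact_force: [-0.1, -0.4, -0.9]
gripper_width: 0.0006
```

Call:
servo_tool(targets=[{"dx": 0,"dy": 0,"dz": -0.2,"spin": 0,"grip": 0},{"dx": 0,"dy": 0,"dz": -0.4,"spin": 0,"grip": 0},{"dx": 0,"dy": 0,"dz": -0.6,"spin": 0,"grip": 0},{"dx": 0,"dy": 0,"dz": -0.8,"spin": 0,"grip": 0},{"dx": 0,"dy": 0,"dz": -1.0,"spin": 0,"grip": 0},{"dx": 0,"dy": 0,"dz": -1.2,"spin": 0,"grip": 0},{"dx": 0,"dy": 0,"dz": -1.4,"spin": 0,"grip": 0},{"dx": 0,"dy": 0,"dz": -1.6,"spin": 0,"grip": 0},{"dx": 0,"dy": 0,"dz": -1.8,"spin": 0,"grip": 0},{"dx": 0,"dy": 0,"dz": -2,"spin": 0,"grip": 0}])

```text
time_s: 9.63
tcp_pos: [0.6034, 0.0412, 0.2644]
eef_rot: [180.0, -0.0, -4.2]
contact_force: [-0.4, -0.2, 0.2]
gripper_width: 0.0004
```

Call:
servo_tool(targets=[{"dx": 0,"dy": 0,"dz": -0.2,"spin": 0,"grip": 0},{"dx": 0,"dy": 0,"dz": -0.4,"spin": 0,"grip": 0},{"dx": 0,"dy": 0,"dz": -0.6,"spin": 0,"grip": 0},{"dx": 0,"dy": 0,"dz": -0.8,"spin": 0,"grip": 0},{"dx": 0,"dy": 0,"dz": -1.0,"spin": 0,"grip": 0},{"dx": 0,"dy": 0,"dz": -1.2,"spin": 0,"grip": 0},{"dx": 0,"dy": 0,"dz": -1.4,"spin": 0,"grip": 0},{"dx": 0,"dy": 0,"dz": -1.6,"spin": 0,"grip": 0},{"dx": 0,"dy": 0,"dz": -1.7,"spin": 0,"grip": 0},{"dx": 0,"dy": 0,"dz": -1.8,"spin": 0,"grip": 0}])

```text
time_s: 10.47
tcp_pos: [0.6035, 0.0412, 0.2465]
eef_rot: [-180.0, -0.0, -4.2]
contact_force: [-1.4, 0.3, 3.9]
gripper_width: 0.0006
```

```bash
python3 - <<'E'
from h import *
im=r.capture("scene");c=im[195:225,235:265].astype(int)
m=(c[...,2]>110)&(c[...,1]>90)&(c[...,0]<60)&(c[...,2]-c[...,1]<60)
ys,xs=np.nonzero(m);print(xs.min()+235,xs.max()+235,ys.min()+195,ys.max()+195,m.sum())
# brightness profile in column
print([(y,im[y,249].tolist()) for y in range(200,224)])
t=np.linspace(0,2*np.pi,60)
for z in(.045,.05,.055,.06,.065,.07,.075):
    P=np.array([proj([.6058+.018*np.cos(a),.0374+.018*np.sin(a),z],"scene") for a in t]);print(z,P.min(0).round(1),P.max(0).round(1),proj([.6058,.0374,z],"scene").round(1))
E
```

```text
245 254 209 218 78
[(200, [70, 76, 60]), (201, [71, 78, 62]), (202, [82, 86, 75]), (203, [98, 99, 95]), (204, [110, 112, 110]), (205, [115, 115, 116]), (206, [114, 115, 116]), (207, [110, 116, 118]), (208, [92, 127, 137]), (209, [41, 142, 160]), (210, [26, 149, 166]), (211, [18, 146, 165]), (212, [30, 148, 167]), (213, [26, 146, 165]), (214, [16, 146, 166]), (215, [0, 138, 161]), (216, [0, 127, 157]), (217, [2, 116, 145]), (218, [58, 97, 114]), (219, [79, 89, 77]), (220, [81, 88, 69]), (221, [77, 83, 66]), (222, [78, 84, 68]), (223, [80, 87, 70])]
0.045 [245.3 209.6] [254.9 217.3] [250.1 213.4]
0.05 [245.3 208.8] [254.9 216.5] [250.1 212.6]
0.055 [245.3 208. ] [254.9 215.7] [250.1 211.8]
0.06 [245.3 207.2] [254.9 214.9] [250.1 211. ]
0.065 [245.3 206.4] [254.9 214.1] [250.1 210.2]
0.07 [245.2 205.6] [254.9 213.3] [250.1 209.4]
0.075 [245.2 204.8] [254.9 212.5] [250.1 208.6]
```

Picture measurements put the inlay top at z≈0.055 (±4 mm), so contact is expected with the TCP near 0.220. I'll go down 13 mm at moderate pace, then slow.

Call:
servo_tool(targets=[{"dx": 0,"dy": 0,"dz": -0.15,"spin": 0,"grip": 0},{"dx": 0,"dy": 0,"dz": -0.3,"spin": 0,"grip": 0},{"dx": 0,"dy": 0,"dz": -0.45,"spin": 0,"grip": 0},{"dx": 0,"dy": 0,"dz": -0.6,"spin": 0,"grip": 0},{"dx": 0,"dy": 0,"dz": -0.75,"spin": 0,"grip": 0},{"dx": 0,"dy": 0,"dz": -0.9,"spin": 0,"grip": 0},{"dx": 0,"dy": 0,"dz": -1.0,"spin": 0,"grip": 0},{"dx": 0,"dy": 0,"dz": -1.1,"spin": 0,"grip": 0},{"dx": 0,"dy": 0,"dz": -1.2,"spin": 0,"grip": 0},{"dx": 0,"dy": 0,"dz": -1.3,"spin": 0,"grip": 0}])

```text
time_s: 11.35
tcp_pos: [0.6034, 0.0412, 0.2335]
eef_rot: [-180.0, -0.0, -4.2]
contact_force: [-0.1, -0.3, 2.5]
gripper_width: 0.0007
```

Call:
servo_tool(targets=[{"dx": 0,"dy": 0,"dz": -0.04,"spin": 0,"grip": 0},{"dx": 0,"dy": 0,"dz": -0.08,"spin": 0,"grip": 0},{"dx": 0,"dy": 0,"dz": -0.12,"spin": 0,"grip": 0},{"dx": 0,"dy": 0,"dz": -0.16,"spin": 0,"grip": 0},{"dx": 0,"dy": 0,"dz": -0.2,"spin": 0,"grip": 0},{"dx": 0,"dy": 0,"dz": -0.23,"spin": 0,"grip": 0},{"dx": 0,"dy": 0,"dz": -0.26,"spin": 0,"grip": 0},{"dx": 0,"dy": 0,"dz": -0.28,"spin": 0,"grip": 0},{"dx": 0,"dy": 0,"dz": -0.3,"spin": 0,"grip": 0},{"dx": 0,"dy": 0,"dz": -0.3,"spin": 0,"grip": 0}])

```text
time_s: 12.18
tcp_pos: [0.6034, 0.0412, 0.2305]
eef_rot: [-180.0, -0.0, -4.2]
contact_force: [-0.4, 0.3, 2.5]
gripper_width: 0.0004
```

Call:
servo_tool(targets=[{"dx": 0,"dy": 0,"dz": -0.03,"spin": 0,"grip": 0},{"dx": 0,"dy": 0,"dz": -0.06,"spin": 0,"grip": 0},{"dx": 0,"dy": 0,"dz": -0.09,"spin": 0,"grip": 0},{"dx": 0,"dy": 0,"dz": -0.12,"spin": 0,"grip": 0},{"dx": 0,"dy": 0,"dz": -0.15,"spin": 0,"grip": 0},{"dx": 0,"dy": 0,"dz": -0.18,"spin": 0,"grip": 0},{"dx": 0,"dy": 0,"dz": -0.2,"spin": 0,"grip": 0},{"dx": 0,"dy": 0,"dz": -0.22,"spin": 0,"grip": 0},{"dx": 0,"dy": 0,"dz": -0.24,"spin": 0,"grip": 0},{"dx": 0,"dy": 0,"dz": -0.25,"spin": 0,"grip": 0}])

```text
time_s: 13.02
tcp_pos: [0.6035, 0.0412, 0.228]
eef_rot: [-180.0, -0.0, -4.2]
contact_force: [-0.6, 0.0, 3.0]
gripper_width: 0.0006
```

Call:
servo_tool(targets=[{"dx": 0,"dy": 0,"dz": -0.02,"spin": 0,"grip": 0},{"dx": 0,"dy": 0,"dz": -0.04,"spin": 0,"grip": 0},{"dx": 0,"dy": 0,"dz": -0.06,"spin": 0,"grip": 0},{"dx": 0,"dy": 0,"dz": -0.08,"spin": 0,"grip": 0},{"dx": 0,"dy": 0,"dz": -0.1,"spin": 0,"grip": 0},{"dx": 0,"dy": 0,"dz": -0.11,"spin": 0,"grip": 0},{"dx": 0,"dy": 0,"dz": -0.12,"spin": 0,"grip": 0},{"dx": 0,"dy": 0,"dz": -0.13,"spin": 0,"grip": 0},{"dx": 0,"dy": 0,"dz": -0.14,"spin": 0,"grip": 0},{"dx": 0,"dy": 0,"dz": -0.15,"spin": 0,"grip": 0}])

```text
time_s: 13.85
tcp_pos: [0.6034, 0.0412, 0.2266]
eef_rot: [180.0, -0.0, -4.2]
contact_force: [0.5, -0.6, 2.9]
gripper_width: 0.001
```

Call:
servo_tool(targets=[{"dx": 0,"dy": 0,"dz": -0.02,"spin": 0,"grip": 0},{"dx": 0,"dy": 0,"dz": -0.04,"spin": 0,"grip": 0},{"dx": 0,"dy": 0,"dz": -0.06,"spin": 0,"grip": 0},{"dx": 0,"dy": 0,"dz": -0.08,"spin": 0,"grip": 0},{"dx": 0,"dy": 0,"dz": -0.1,"spin": 0,"grip": 0},{"dx": 0,"dy": 0,"dz": -0.11,"spin": 0,"grip": 0},{"dx": 0,"dy": 0,"dz": -0.12,"spin": 0,"grip": 0},{"dx": 0,"dy": 0,"dz": -0.13,"spin": 0,"grip": 0},{"dx": 0,"dy": 0,"dz": -0.14,"spin": 0,"grip": 0},{"dx": 0,"dy": 0,"dz": -0.15,"spin": 0,"grip": 0}])

```text
time_s: 14.68
tcp_pos: [0.6035, 0.0412, 0.2257]
eef_rot: [-180.0, -0.0, -4.2]
contact_force: [-1.2, 0.8, 7.2]
gripper_width: 0.0008
```

Call:
servo_tool(targets=[{"dx": 0,"dy": 0,"dz": -0.01,"spin": 0,"grip": 0},{"dx": 0,"dy": 0,"dz": -0.02,"spin": 0,"grip": 0},{"dx": 0,"dy": 0,"dz": -0.03,"spin": 0,"grip": 0},{"dx": 0,"dy": 0,"dz": -0.03,"spin": 0,"grip": 0},{"dx": 0,"dy": 0,"dz": -0.03,"spin": 0,"grip": 0},{"dx": 0,"dy": 0,"dz": -0.03,"spin": 0,"grip": 0},{"dx": 0,"dy": 0,"dz": -0.03,"spin": 0,"grip": 0},{"dx": 0,"dy": 0,"dz": -0.03,"spin": 0,"grip": 0},{"dx": 0,"dy": 0,"dz": -0.03,"spin": 0,"grip": 0},{"dx": 0,"dy": 0,"dz": -0.03,"spin": 0,"grip": 0}])

```text
time_s: 15.52
tcp_pos: [0.6035, 0.0412, 0.2256]
eef_rot: [-180.0, -0.0, -4.2]
contact_force: [-1.7, 0.9, 9.3]
gripper_width: 0.0007
```

Contact: the force rose from 3 to 9.3 N (about 6 N on the inlay) and the rod stopped descending. I'll lift off and look.

Call:
servo_tool(targets=[{"dx": 0,"dy": 0,"dz": 0.1,"spin": 0,"grip": 0},{"dx": 0,"dy": 0,"dz": 0.3,"spin": 0,"grip": 0},{"dx": 0,"dy": 0,"dz": 1,"spin": 0,"grip": 0},{"dx": 0,"dy": 0,"dz": 3,"spin": 0,"grip": 0},{"dx": 0,"dy": 0,"dz": 6,"spin": 0,"grip": 0},{"dx": 0,"dy": 0,"dz": 9,"spin": 0,"grip": 0},{"dx": -3,"dy": 2,"dz": 11,"spin": 0,"grip": 10},{"dx": -6,"dy": 4,"dz": 11,"spin": 0,"grip": 20},{"dx": -9,"dy": 6,"dz": 11,"spin": 0,"grip": 35},{"dx": -12,"dy": 7,"dz": 11,"spin": 0,"grip": 35}])

```text
time_s: 16.35
tcp_pos: [0.4823, 0.1124, 0.3349]
eef_rot: [-180.0, 0.0, -4.2]
contact_force: [0.3, -0.2, 0.2]
gripper_width: 0.0216
```

```bash
python3 - <<'E'
from h import *
a=r.capture("scene")[165:225,220:300]; b=r.capture("top")[150:210,210:290]
cv2.imwrite("pics/e2.png",np.vstack([cv2.resize(i,(400,300),interpolation=cv2.INTER_CUBIC) for i in(a,b)]))
s=r.get_state();print(s["contact_force"],s["tcp_pos"],s["eef_rot"],s["gripper_width"])
E
```

```text
[0.3717347  0.74293483 1.00598327] [0.48038612 0.11211087 0.3361107 ] [-1.79881844e+02 -6.22217346e-02 -4.02960536e+00] 0.028148159545450836
```

View pics/e2.png

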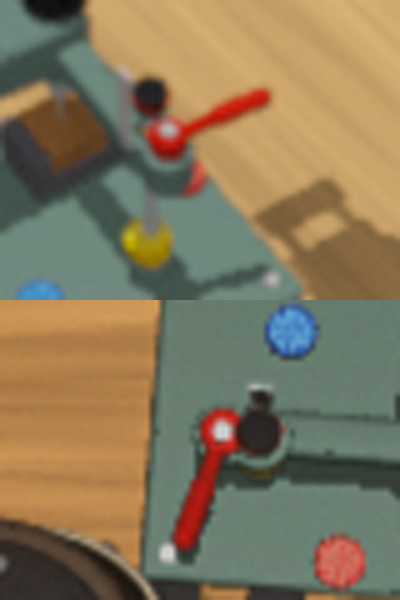

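The nose is on the inlay (scene crop about (150,235)), the inlay is centred, and the lever is unmoved. Now I'll straddle the lever again.

Call:
servo_tool(targets=[{"dx": 1.5,"dy": -0.8,"dz": 0,"spin": -0.1,"grip": 35},{"dx": 3.5,"dy": -2,"dz": 0,"spin": -0.2,"grip": 35},{"dx": 5.5,"dy": -3,"dz": 0,"spin": -0.22,"grip": 35},{"dx": 6.5,"dy": -3.5,"dz": 0,"spin": -0.22,"grip": 35},{"dx": 6.5,"dy": -3.5,"dz": -2,"spin": -0.22,"grip": 35},{"dx": 6.5,"dy": -3.5,"dz": -5,"spin": -0.22,"grip": 35},{"dx": 6.5,"dy": -3.5,"dz": -8,"spin": -0.22,"grip": 35},{"dx": 6.5,"dy": -3.5,"dz": -9.5,"spin": -0.22,"grip": 35},{"dx": 6.5,"dy": -3.5,"dz": -10,"spin": -0.22,"grip": 35},{"dx": 6.5,"dy": -3.5,"dz": -10.5,"spin": -0.22,"grip": 35}])

```text
time_s: 17.28
tcp_pos: [0.5485, 0.076, 0.2294]
eef_rot: [179.9, 0.0, -16.7]
contact_force: [0.6, -0.2, 0.5]
gripper_width: 0.0308
```

Call:
servo_tool(targets=[{"dx": 0,"dy": 0,"dz": -0.5,"spin": 0,"grip": 35},{"dx": 0,"dy": 0,"dz": -1,"spin": 0,"grip": 35},{"dx": 0,"dy": 0,"dz": -1.5,"spin": 0,"grip": 35},{"dx": 0,"dy": 0,"dz": -2,"spin": 0,"grip": 35},{"dx": 0,"dy": 0,"dz": -2.5,"spin": 0,"grip": 35},{"dx": 0,"dy": 0,"dz": -3,"spin": 0,"grip": 35},{"dx": 0,"dy": 0,"dz": -3.5,"spin": 0,"grip": 35},{"dx": 0,"dy": 0,"dz": -3.5,"spin": 0,"grip": 24},{"dx": 0,"dy": 0,"dz": -3.5,"spin": 0,"grip": 24},{"dx": 0,"dy": 0,"dz": -3.5,"spin": 0,"grip": 24}])

```text
time_s: 18.12
tcp_pos: [0.5486, 0.0763, 0.1949]
eef_rot: [-180.0, -0.0, -16.8]
contact_force: [-0.2, -0.4, 0.4]
gripper_width: 0.0215
```

Call:
servo_tool(targets=[{"dx": 0.09,"dy": 0.31,"dz": 0,"spin": -0.05,"grip": 24},{"dx": 0.32,"dy": 0.88,"dz": 0,"spin": -0.15,"grip": 24},{"dx": 0.61,"dy": 1.43,"dz": 0,"spin": -0.25,"grip": 24},{"dx": 0.95,"dy": 1.94,"dz": 0,"spin": -0.35,"grip": 24},{"dx": 1.34,"dy": 2.42,"dz": 0,"spin": -0.45,"grip": 24},{"dx": 1.77,"dy": 2.86,"dz": 0,"spin": -0.55,"grip": 24},{"dx": 2.25,"dy": 3.25,"dz": 0,"spin": -0.65,"grip": 24},{"dx": 2.76,"dy": 3.59,"dz": 0,"spin": -0.75,"grip": 24},{"dx": 3.31,"dy": 3.88,"dz": 0,"spin": -0.85,"grip": 24},{"dx": 3.31,"dy": 3.88,"dz": 0,"spin": -0.85,"grip": 24}])

```text
time_s: 18.95
tcp_pos: [0.5814, 0.115, 0.1948]
eef_rot: [179.9, -0.0, -65.7]
contact_force: [-2.3, 0.5, 1.5]
gripper_width: 0.0211
```

Call:
servo_tool(targets=[{"dx": 0.29,"dy": 0.12,"dz": 0,"spin": -0.05,"grip": 24},{"dx": 0.56,"dy": 0.23,"dz": 0,"spin": -0.1,"grip": 24},{"dx": 0.86,"dy": 0.32,"dz": 0,"spin": -0.15,"grip": 24},{"dx": 1.15,"dy": 0.4,"dz": 0,"spin": -0.2,"grip": 24},{"dx": 1.3,"dy": 0.43,"dz": 0,"spin": -0.22,"grip": 24},{"dx": 1.46,"dy": 0.46,"dz": 0,"spin": -0.25,"grip": 24},{"dx": 1.6,"dy": 0.49,"dz": 0,"spin": -0.28,"grip": 24},{"dx": 1.76,"dy": 0.51,"dz": 0,"spin": -0.3,"grip": 24},{"dx": 1.76,"dy": 0.51,"dz": 0,"spin": -0.3,"grip": 24},{"dx": 1.76,"dy": 0.51,"dz": 0,"spin": -0.3,"grip": 24}])

```text
time_s: 19.78
tcp_pos: [0.5978, 0.1199, 0.1948]
eef_rot: [179.9, 0.0, -82.5]
contact_force: [-6.3, 0.8, 3.1]
gripper_width: 0.0212
```

Call:
servo_tool(targets=[{"dx": 0.05,"dy": 0,"dz": 0,"spin": 0,"grip": 24},{"dx": 0.1,"dy": 0,"dz": 0,"spin": 0,"grip": 24},{"dx": 0.15,"dy": 0,"dz": 0,"spin": 0,"grip": 24},{"dx": 0.2,"dy": 0,"dz": 0,"spin": 0,"grip": 24},{"dx": 0.25,"dy": 0,"dz": 0,"spin": 0,"grip": 24},{"dx": 0.3,"dy": 0,"dz": 0,"spin": 0,"grip": 24},{"dx": 0.35,"dy": 0,"dz": 0,"spin": 0,"grip": 24},{"dx": 0.4,"dy": 0,"dz": 0,"spin": 0,"grip": 24},{"dx": 0.4,"dy": 0,"dz": 0,"spin": 0,"grip": 24},{"dx": 0.4,"dy": 0,"dz": 0,"spin": 0,"grip": 24}])

```text
time_s: 20.62
tcp_pos: [0.6013, 0.1207, 0.1947]
eef_rot: [179.9, 0.1, -82.4]
contact_force: [-8.9, 4.0, 3.7]
gripper_width: 0.0213
```

Call:
servo_tool(targets=[{"dx": 0.05,"dy": 0,"dz": 0,"spin": 0,"grip": 24},{"dx": 0.1,"dy": 0,"dz": 0,"spin": 0,"grip": 24},{"dx": 0.15,"dy": 0,"dz": 0,"spin": 0,"grip": 24},{"dx": 0.2,"dy": 0,"dz": 0,"spin": 0,"grip": 24},{"dx": 0.25,"dy": 0,"dz": 0,"spin": 0,"grip": 24},{"dx": 0.25,"dy": 0,"dz": 0,"spin": 0,"grip": 24},{"dx": 0.25,"dy": 0,"dz": 0,"spin": 0,"grip": 24},{"dx": 0.25,"dy": 0,"dz": 0,"spin": 0,"grip": 24},{"dx": 0.25,"dy": 0,"dz": 0,"spin": 0,"grip": 24},{"dx": 0.25,"dy": 0,"dz": 0,"spin": 0,"grip": 24}])

```text
time_s: 21.45
tcp_pos: [0.604, 0.1208, 0.1947]
eef_rot: [179.9, 0.1, -82.5]
contact_force: [-6.9, 4.5, 3.3]
gripper_width: 0.021
```

Call:
servo_tool(targets=[{"dx": 0.05,"dy": 0,"dz": 0,"spin": 0,"grip": 24},{"dx": 0.1,"dy": 0,"dz": 0,"spin": 0,"grip": 24},{"dx": 0.15,"dy": 0,"dz": 0,"spin": 0,"grip": 24},{"dx": 0.2,"dy": 0,"dz": 0,"spin": 0,"grip": 24},{"dx": 0.2,"dy": 0,"dz": 0,"spin": 0,"grip": 24},{"dx": 0.2,"dy": 0,"dz": 0,"spin": 0,"grip": 24},{"dx": 0.2,"dy": 0,"dz": 0,"spin": 0,"grip": 24},{"dx": 0.2,"dy": 0,"dz": 0,"spin": 0,"grip": 24},{"dx": 0.2,"dy": 0,"dz": 0,"spin": 0,"grip": 24},{"dx": 0.2,"dy": 0,"dz": 0,"spin": 0,"grip": 24}])

```text
time_s: 22.28
tcp_pos: [0.6055, 0.121, 0.1946]
eef_rot: [179.8, 0.1, -82.5]
contact_force: [-9.1, 4.3, 4.3]
gripper_width: 0.0212
```

Call:
servo_tool(targets=[{"dx": 0.05,"dy": 0,"dz": 0,"spin": 0,"grip": 24},{"dx": 0.1,"dy": 0,"dz": 0,"spin": 0,"grip": 24},{"dx": 0.15,"dy": 0,"dz": 0,"spin": 0,"grip": 24},{"dx": 0.2,"dy": 0,"dz": 0,"spin": 0,"grip": 24},{"dx": 0.2,"dy": 0,"dz": 0,"spin": 0,"grip": 24},{"dx": 0.2,"dy": 0,"dz": 0,"spin": 0,"grip": 24},{"dx": 0.2,"dy": 0,"dz": 0,"spin": 0,"grip": 24},{"dx": 0.2,"dy": 0,"dz": 0,"spin": 0,"grip": 24},{"dx": 0.2,"dy": 0,"dz": 0,"spin": 0,"grip": 24},{"dx": 0.2,"dy": 0,"dz": 0,"spin": 0,"grip": 24}])

```text
time_s: 23.12
tcp_pos: [0.606, 0.121, 0.1945]
eef_rot: [179.7, 0.1, -82.5]
contact_force: [-16.0, 7.1, 8.2]
gripper_width: 0.0211
```

The force jumped to 16 N with almost no motion, so the lever is at its end stop. I'll back off, lift and check.

Call:
servo_tool(targets=[{"dx": -0.3,"dy": 0,"dz": 0,"spin": 0,"grip": 24},{"dx": -0.6,"dy": 0,"dz": 0,"spin": 0,"grip": 30},{"dx": -0.9,"dy": 0,"dz": 0,"spin": 0,"grip": 40},{"dx": -0.9,"dy": 0,"dz": 0,"spin": 0,"grip": 40},{"dx": -0.9,"dy": 0,"dz": 1,"spin": 0,"grip": 40},{"dx": -0.9,"dy": 0,"dz": 2.5,"spin": 0,"grip": 40},{"dx": -0.9,"dy": 0,"dz": 5,"spin": 0,"grip": 40},{"dx": -0.9,"dy": 0,"dz": 9,"spin": 0,"grip": 40},{"dx": -0.9,"dy": 0,"dz": 13,"spin": 0,"grip": 40},{"dx": -2,"dy": 2,"dz": 16,"spin": 0,"grip": 40}])

```text
time_s: 23.95
tcp_pos: [0.5912, 0.1379, 0.3591]
eef_rot: [-179.8, -0.0, -82.8]
contact_force: [0.5, 0.9, 0.1]
gripper_width: 0.0353
```

Call:
servo_tool(targets=[{"dx": -2,"dy": 2,"dz": 0,"spin": 0,"grip": 40},{"dx": -4,"dy": 4,"dz": 0,"spin": 0,"grip": 40},{"dx": -6,"dy": 6,"dz": 0,"spin": 0,"grip": 40},{"dx": -8,"dy": 8,"dz": 0,"spin": 0,"grip": 40},{"dx": -10,"dy": 10,"dz": 0,"spin": 0,"grip": 40},{"dx": -12,"dy": 12,"dz": 0,"spin": 0,"grip": 40},{"dx": -14,"dy": 14,"dz": 0,"spin": 0,"grip": 40},{"dx": -14,"dy": 16,"dz": 0,"spin": 0,"grip": 40},{"dx": -14,"dy": 16,"dz": 0,"spin": 0,"grip": 40},{"dx": -14,"dy": 16,"dz": 0,"spin": 0,"grip": 40}])

```text
time_s: 24.78
tcp_pos: [0.4498, 0.301, 0.3552]
eef_rot: [-180.0, 0.0, -82.5]
contact_force: [0.3, 0.4, 0.1]
gripper_width: 0.0353
```

```bash
python3 - <<'E'
from h import *
a=r.capture("scene")[165:225,220:300]; b=r.capture("top")[150:210,210:290]
cv2.imwrite("pics/f2.png",np.vstack([cv2.resize(i,(400,300),interpolation=cv2.INTER_CUBIC) for i in(a,b)]))
s=r.get_state();print(s["time_s"],s["contact_force"],s["tcp_pos"],s["eef_rot"],s["gripper_width"])
E
```

```text
24.8833 [0.2428619  0.55682255 0.24887578] [0.4500874  0.29991596 0.35496894] [-1.79992287e+02 -1.46855938e-02 -8.26581022e+01] 0.03456845812157457
```

View pics/f2.png

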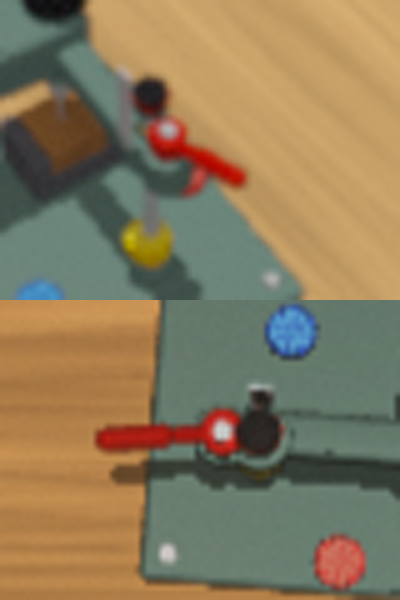

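The lever is now at bearing about 93°, past its starting 96.5°, so it is fully home. The nose is still on the inlay, and the knob and inlay are unchanged in both views. Handing in.

```bash
python3 -c "
from plant import r
print(r.close_job())"
```

```text
the job is handed in; nothing more can be done
None
```

I set the drilling depth and handed the job in at about 25 s of the 67 s allowed. No verdict was reported.

- **Loosening:** I straddled the clamp lever with the fingers and swung it open to about 1.13 rad, measured from the top picture. The rod was clear of the inlay at that point.
- **Lowering:** I pushed the knob down slowly with closed fingers. At TCP z = 0.2256 m the rod stopped and the force rose from about 3 N to 9.3 N, which puts about 6 N on the inlay, well under 15 N.
- **Locking:** I swung the lever back until it was blocked at its end stop. The x-force reached 16 N with almost no further movement. I then backed off and moved the arm away.

**Last checks:**
- The lever bearing is about 93°, against about 96.5° at the start, so it is at least as far home as before.
- The nose still shows on the inlay, and the inlay, knob, blue inlay and red inlay look unmoved. I did not recheck the other bystanders at the end, but the arm showed no unexpected contact.
- The tool force is about 0, and nothing is being touched.

**Not checked or disagreeing:**
- The contact force left on the inlay after lifting off could not be measured. I rely on the roughly 6 N press and the rod not having moved.
- My picture estimate of the inlay top, z ≈ 0.055 ± 4 mm, was about 5 mm lower than the 0.061 m found by contact. I went by the contact.

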